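# Clear the cutting mat at the electronics bench

## Task

Clear the raised cutting mat: first take the empty steel cup off it and nest it upright, fully home, in its twin standing on the bench, leaving that twin where it stands. Then push the three wood offcuts, without lifting them off the mat, over the open end of the mat into the orange scrap bin. Leave the solder spool on the mat, and leave the jar and the screwdriver where they are.

Things in the scene. Friction and masses are not known exactly. Their poses are not given: they have to be found in the camera images.
- riser: fixed plywood riser topped by a dark green cutting mat with a pale grid; 280 (its x) by 320 (its y) by 80 mm high. Origin at the centre of its underside, z up; the mat's surface is at z = 80 mm. Wooden lips 8 mm wide and 10 mm high run along its near and far edges (x = -140..-132 and 132..140 mm); its two ends (y = -160 and 160 mm) are open, level with the mat
- scrap_bin: fixed orange open-topped plastic bin, 180 (x) by 130 (y) by 70 mm high outside, walls and floor 4 mm; stands on the bench 2 mm beyond one open end (+y or -y) of the riser, its axes parallel to the riser's; shifted along the riser's x. Origin at the centre of its underside
- parts_tray: fixed blue tray of the same size holding good parts to keep (none rises above its 70 mm rim); stands at the other open end of the riser. Origin at the centre of its underside
- cup: loose empty steel stacking cup standing on the mat near its far edge, 80 mm high: the upper half is straight, 60 mm across outside and 54 mm inside; at half height (40 mm) a shoulder steps in to 50 mm and the lower half tapers to 42 mm at the foot. Origin at the centre of its underside, z up
- twin_cup: identical loose steel cup (80 mm high, mouth 54 mm) standing empty on the bench beyond the bin or the tray, to the left or right. Origin at the centre of its underside, z up. A cup nested fully home rests its shoulder on this rim, its foot 40 mm above this one's foot
- block_offcut: loose plywood block 44 (x) by 30 (y) by 24 mm high on the mat, origin at its centre
- notched_offcut: loose brown wooden L-shaped block on the mat, about 48 (x) by 38 (y) by 22 mm high, with a notch out of its +x +y corner (the bar y = -20..0 mm is 48 mm long, the stub y = 0..18 mm spans x = -24..0 mm); origin 11 mm above its underside
- dowel_offcut: loose pale wooden dowel stub standing on end on the mat, 36 mm across, 24 mm high, origin at its centre
- spool: solder spool with blue flanges standing on end on the mat near its far edge, 48 mm across, 36 mm high, to be left alone; origin at the centre of its underside
- jar: amber glass jar with black cap on the bench, 60 mm across, 75 mm high, on the other side from the twin cup; to be left alone; origin at the centre of its underside
- screwdriver: screwdriver with yellow handle, 170 mm long, lying on the bench beyond the riser; to be left alone; its x axis runs from handle to tip

How it is judged:
By the outcome, as a careful person would: the job done as asked, in the order asked, and still so for the second after the job is handed in, with the robot touching nothing.
It also fails if it takes over 72 s, if anything falls off the work surface, if the arm or the gripper's body presses on something with over 40 N, if the wrist force passes 120 N, or if a joint passes its speed limit or range.

## Robot

A 6-joint arm with a two-finger parallel gripper is mounted at the origin on the work surface. World frame = base frame: x ahead of the robot, y to its left, z up, the work surface at z = 0. Lengths are in m, angles in rad, forces in N, time in s.
With the tool pointing down it reaches from about 0.35 to 0.725 m from the base axis. Payload 6 kg.
Tool frame: the origin (TCP) lies on the front face of the gripper's body, between the roots of the fingers; the fingertips stand 73 mm ahead of it and the grasp point (between the pads) lies 54 mm ahead of it; z points along the fingers, y is the line along which they close (so a half turn about z gives the same grasp; the last joint's range is limited). The gripper opens to 85 mm and grips with 20 to 120 N. Pads are 22 mm wide; open, the fingers measure 114 mm over their backs; the gripper's body (76 mm by 85 mm) begins 54 mm behind the grasp point. The pads swing forward as they close: fully open they stand 13 mm farther back than shut.
Start: joints at [-0.874, 0.04, 0.085, 0, -1.615, -0.334], TCP at [0.213, -0.561, 0.304] pointing down, gripper open.
Joint ranges: [-2.56, 2.56], [-1.29, 2.01], [-1.08, 1.49], [-3.29, 1.98], [-2.81, -0.18], [-2.99, 2.99]. Speed limits (rad/s): [2.57, 2.57, 3.01, 3.14, 3.14, 3.14].

## Interface

Orientations are given as a 3x3 rotation matrix whose columns are the frame's x, y, z axes.
In Python, from workcell import observe, imaging, close_job, finder gives the robot as it stands.
- The arm moves only by the tool jog_arm, never from a script. Its argument "plan" is one flat list of numbers, 5 for each row, row after row: the shift along the tool's x, y, z in m, then the turn about the tool's z in degrees, then the finger opening in m, from 0 to 0.0854. A call has 1 to 12 rows; each row is the pose to reach, as a shift and turn from the pose commanded when the call began, along the tool's axes at that moment; what a row does not reach only later rows make up. A row lasts 1/8 s, in which the tool goes at most 62.5 mm and 10.7 degrees, less where a joint would pass 70% of its speed; a pose out of reach is approached as far as the arm can. A call with a gripper value outside its range is refused whole. The fingers move at their own pace and stop on an object; the grip force is fixed at half the most. Time passes only in rows, so rows that repeat a pose let the fingers close. It gives the time, the measured TCP pose, the force, the opening and the grip force at its end, in the units of the state.
- observe(): the state, without advancing time (a new reading comes with each control period).
- imaging.snapshot(name): name is "scene" or "top" or "wrist"; returns a dict with "image" (420x560x3 uint8, red, green, blue), "intrinsics" (3x3 intrinsics, pixels), "k1" (the pictures are not rectified: a ray, as slopes to the right and down, at radius r is drawn at 1 + k1 r^2 times it, then the intrinsics apply), "R" (3x3) and "t" (3): a world point X has camera coordinates R X + t. Camera axes: x right, y down, z forward; pixel columns grow to the right and rows downward; lengths in m; the calibration is good to about 2 mm. A picture is of the moment at which its call begins. There is no depth.
- close_job(): hands the job in; it is judged then, once.
Trained networks look in the newest picture that a camera, given by its name, has taken for a name from the list of things; names that differ only in an ending like _2 or _b are one class to them, and where a whole thing is asked for, a point or a joint stands for the part that bears it (a point fixed in the world has none). Each returns a list of dicts, best first, with "p" (0 to 1); they miss things now and then, are a little off and sometimes report something else, mostly with a low value. They report only what shows in the picture. A call takes as long as a camera call.
- finder.search_frame(camera, target): "position" ([column, row] as shares, 0 to 1, of the picture: columns of its width, rows of its height, amid what is visible of it).
- finder.spot_point(camera, target): "position" ([column, row] as shares, 0 to 1, of the picture: columns of its width, rows of its height: a listed point, or the origin of a listed thing).
The state is a dict: "time_s": time; "qpos": joint angles; "joint_vel": joint speeds; "joint_efforts": joint torques, N m; "tcp_pos": TCP position; "tcp_rot": TCP orientation; "force": force on the tool from outside, world axes, zero at the start; "ft_torque": the same for the moment, N m; "width": finger opening in m; "grip_force": force on a finger pad.
Only numpy, scipy, OpenCV 4.12 (cv2) and the standard library are available. Lean on these libraries where they do the work, as an engineer would, in place of code of your own. Each camera call takes 0.05 s, during which the arm holds its last target. There are 200 camera calls.

## Working session

There is one attempt and no reset: what is moved stays moved. The work goes in short steps, Python scripts to look and compute and a tool call to move; the robot and the scene stay as the last step left them, time stands still between calls to the robot, and variables do not carry over. Pictures are saved under pics/ and viewed, at most 10 in all, crops included, and the job is handed in when it is done.

Besides the shell and the picture viewer there is one more tool, called after ">>>" as name(argument=value, ...) on one line, values as JSON. jog_arm: Moves the arm, as the interface text tells. Its arguments: {"type":"object","properties":{"plan":{"type":"array"}},"required":["plan"]}

```bash
mkdir -p pics; ls; cat > h.py <<'E'
import numpy as np, cv2
from workcell import observe, imaging, close_job, finder
def pix2ray(c,u,v):
    K=np.array(c["intrinsics"]);d=np.array([(u-K[0,2])/K[0,0],(v-K[1,2])/K[1,1]]);s=d.copy()
    for _ in range(30): s=d/(1+c["k1"]*(s@s))
    R=np.array(c["R"]);t=np.array(c["t"]);r=R.T@np.array([s[0],s[1],1]);return -R.T@t,r/np.linalg.norm(r)
def atz(c,u,v,z):
    o,r=pix2ray(c,u,v);return o+r*(z-o[2])/r[2]
def proj(c,X):
    p=np.array(c["R"])@np.array(X)+np.array(c["t"]);s=p[:2]/p[2];s=s*(1+c["k1"]*(s@s));K=np.array(c["intrinsics"])
    return np.array([K[0,0]*s[0]+K[0,2],K[1,1]*s[1]+K[1,2]])
def tri(obs):
    A=np.zeros((3,3));b=np.zeros(3)
    for c,u,v in obs:
        o,r=pix2ray(c,u,v);P=np.eye(3)-np.outer(r,r);A+=P;b+=P@o
    x=np.linalg.solve(A,b)
    return x,max(np.linalg.norm((np.eye(3)-np.outer(r,r))@(x-o)) for o,r in [pix2ray(*q) for q in obs])
def snap(n,f=None):
    c=imaging.snapshot(n)
    if f: cv2.imwrite("pics/"+f,cv2.cvtColor(c["image"],cv2.COLOR_RGB2BGR))
    return c
NAMES="riser scrap_bin parts_tray cup twin_cup block_offcut notched_offcut dowel_offcut spool jar screwdriver".split()
E
python3 - <<'E'
from h import *
C={n:snap(n,n+"0.png") for n in("scene","top")}
print(observe()["tcp_rot"])
for n in C: print(n,C[n]["image"].shape,C[n]["t"],C[n]["k1"])
for t in NAMES:
    P={}
    for n in C:
        r=finder.spot_point(n,t)[:2]; P[n]=r
        print(t,n,[(round(q["p"],2),np.round(np.array(q["position"])*[560,420],1)) for q in r])
    if P["scene"] and P["top"]:
        print("   ",tri([(C[n],*(np.array(P[n][0]["position"])*[560,420])) for n in C]))
E
```

```text
pics
[[-9.34905213e-01 -3.54896903e-01 -6.56141000e-04]
 [-3.54897491e-01  9.34904166e-01  1.40424818e-03]
 [ 1.15065624e-04  1.54570174e-03 -9.99998799e-01]]
scene (420, 560, 3) [ 0.31077852 -0.3894976   1.54065776] -0.10169097756905097
top (420, 560, 3) [0.00993428 0.65724322 0.94607894] 0.028890995754440985
riser scene [(0.85, array([298.9, 205.4]))]
riser top [(0.69, array([270.2, 255.1]))]
    (array([0.54930336, 0.02341809, 0.00581039]), np.float64(0.0019135066385650463))
scrap_bin scene [(0.84, array([240.8, 175.2]))]
scrap_bin top [(0.7, array([358.6, 259.2]))]
    (array([ 0.53688905, -0.20324692,  0.01605152]), np.float64(0.00023326651890118486))
parts_tray scene [(0.6, array([370.6, 219.4]))]
parts_tray top [(0.82, array([186.3, 284.2]))]
    (array([ 0.47676642,  0.24370319, -0.00848686]), np.float64(0.004230855291230313))
cup scene [(0.65, array([305. , 218.3])), (0.15, array([272.1, 178.4]))]
cup top []
twin_cup scene [(0.64, array([190.3, 157. ]))]
twin_cup top [(0.92, array([441.1, 253.4]))]
    (array([ 0.54808572, -0.41277089,  0.01150423]), np.float64(0.00114979654
[... 479 characters left out ...]
[339.4, 181.8]))]
dowel_offcut top [(0.58, array([232.2, 289.4]))]
    (array([0.47205109, 0.11466242, 0.09473781]), np.float64(0.005834452196681909))
spool scene [(0.67, array([265.3, 203.5]))]
spool top [(0.69, array([290.3, 214. ])), (0.53, array([275.7, 277.1]))]
    (array([ 0.65080944, -0.03346872,  0.08779751]), np.float64(0.004952705765145138))
jar scene [(0.83, array([416.3, 255.4]))]
jar top [(0.56, array([118., 260.]))]
    (array([0.54297786, 0.41483471, 0.00204224]), np.float64(0.0028122428511295327))
screwdriver scene [(0.54, array([261., 274.]))]
screwdriver top [(0.58, array([256.6, 146.6]))]
    (array([0.83075109, 0.05219747, 0.02303784]), np.float64(0.0007302800170363212))
```

```bash
python3 -c "
import cv2
for n in('scene','top'):
    a=cv2.imread(f'pics/{n}0.png')
    a=a[110:320,130:450] if n=='scene' else a[120:330,90:490]
    cv2.imwrite(f'pics/{n}0c.png',cv2.resize(a,None,fx=800/a.shape[1],fy=800/a.shape[1],interpolation=cv2.INTER_CUBIC))
"
```

```text
(no output)
```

View pics/scene0c.png

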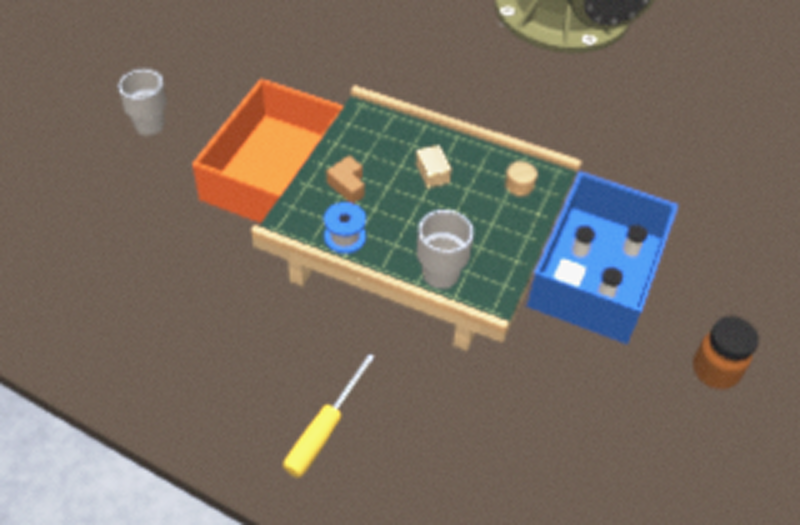

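View pics/top0c.png

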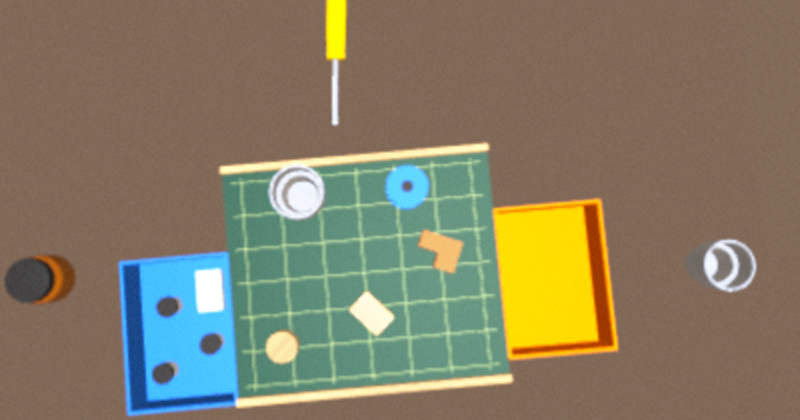

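The scene shows the bin at the -y (right) end, with the twin cup beyond it. In the top crop (2x, offset 90,120) the cup rim is at about (298,192), the twin rim (730,265), the notched offcut (440,252), the block (372,313), the dowel (282,347) and the spool (407,187).

```bash
python3 - <<'E'
from h import *
c=snap("top")
f=lambda u,v,z:np.round(atz(c,90+u/2,120+v/2,z),4)
for nm,p in dict(farL=(221,168,.09),farR=(488,145,.09),nearL=(237,405,.09),nearR=(512,380,.09),cuprim=(298,192,.16),twinrim=(730,265,.08),notch=(440,252,.102),block=(372,313,.104),dowel=(282,347,.104),spool=(407,187,.116),bin1=(493,208,.07),bin2=(600,200,.07),bin3=(617,350,.07),bin4=(510,358,.07)).items(): print(nm,f(*p)[:2])
w=snap("wrist","wrist0.png");s=observe()
R=np.array(w["R"]);cp=-R.T@np.array(w["t"]);T=np.array(s["tcp_rot"])
print("cam in tool",T.T@(cp-s["tcp_pos"]),"\n",(R@T).round(3),w["intrinsics"],w["k1"])
E
```

```text
farL [0.6754 0.1843]
farR [ 0.6983 -0.1342]
nearL [0.3996 0.1647]
nearR [ 0.4229 -0.1541]
cuprim [0.6398 0.0861]
twinrim [ 0.5519 -0.4177]
notch [ 0.5719 -0.073 ]
block [0.5031 0.0071]
dowel [0.4662 0.1109]
spool [ 0.6473 -0.0354]
bin1 [ 0.6241 -0.1411]
bin2 [ 0.6319 -0.2707]
bin3 [ 0.453  -0.2833]
bin4 [ 0.4453 -0.156 ]
cam in tool [ 0.0819137  -0.00029895 -0.07033353] 
 [[ 0.001  1.     0.   ]
 [-0.948  0.001 -0.319]
 [-0.319 -0.     0.948]] [[346.67946867   0.         283.2762395 ]
 [  0.         346.67946867 210.39297047]
 [  0.           0.           1.        ]] -0.08084589390273317
```

>>> jog_arm(plan=[-0.06,0.003,0,8,0.085,-0.12,0.005,0,17,0.085,-0.18,0.008,0,17,0.085,-0.24,0.011,0,17,0.085,-0.29,0.013,0,17,0.085,-0.31,0.013,0,17,0.085,-0.31,0.013,0,17,0.085])

```text
time_s: 2.17
tcp_pos: [0.499, -0.4383, 0.3032]
tcp_rot: [[-0.998, -0.068, -0.001], [-0.068, 0.998, 0.001], [0.001, 0.001, -1.0]]
force: [-0.2, 0.0, 0.3]
width: 0.0851
grip_force: 0.0
```

```bash
cat >> h.py <<'E'
def yaw(s): 
    T=np.array(s["tcp_rot"]); return np.degrees(np.arctan2(T[1,1],T[0,1]))
def togo(s,xyz,tool_y_deg):
    T=np.array(s["tcp_rot"]); return (T.T@(np.array(xyz)-s["tcp_pos"])).round(4),round(float(yaw(s)-tool_y_deg),1)
E
python3 - <<'E'
from h import *
s=observe();print(s["tcp_pos"],yaw(s))
w=snap("wrist","wrist1.png")
for z in(.08,):
  print(proj(w,[.552,-.418,z]))
print([(q["p"],np.array(q["position"])*[560,420]) for q in finder.spot_point("wrist","twin_cup")])
E
```

```text
[ 0.49898423 -0.43828377  0.30317606] 93.87052204492699
[301.23264082 248.61706996]
[(0.77, array([300.496, 220.08 ]))]
```

View pics/wrist1.png

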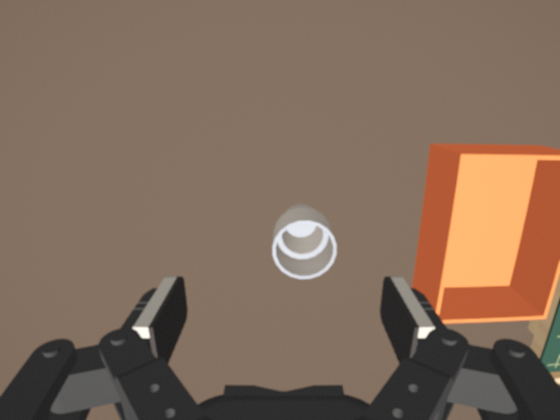

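The wrist picture shows the twin's bright rim centred near (304,249), clear of the orange bin at right. I'll fit the rim circles by brightness.

```bash
cat >> h.py <<'E'
from scipy.optimize import minimize
def rimfit(cams,x0,free_z=True,r=.0285):
    G=[cv2.GaussianBlur(cv2.cvtColor(c["image"],cv2.COLOR_RGB2GRAY),(0,0),1.0).astype(np.float32) for c in cams]
    a=np.linspace(0,2*np.pi,120,endpoint=False)
    def cost(p):
        z=p[2] if free_z else x0[2]; v=0
        for c,g in zip(cams,G):
            q=np.array([proj(c,[p[0]+r*np.cos(t),p[1]+r*np.sin(t),z]) for t in a],np.float32)
            v-=cv2.remap(g,q[:,:1],q[:,1:],cv2.INTER_LINEAR).mean()
        return v/len(cams)
    p=np.array(x0,float)
    best=None
    for dx in(-.004,0,.004):
        for dy in(-.004,0,.004):
            o=minimize(cost,p+[dx,dy,0],method="Nelder-Mead",options=dict(initial_simplex=p+np.array([[dx,dy,0],[dx+.003,dy,0],[dx,dy+.003,0],[dx,dy,.004]]),xatol=1e-4,fatol=.05))
            if best is None or o.fun<best.fun: best=o
    return best.x.round(4),round(best.fun,1)
E
python3 - <<'E'
from h import *
w=snap("wrist");t=snap("top");np.save("pics/w1.npy",w,allow_pickle=True)
print("twin w",rimfit([w],[.552,-.418,.08],False),"wz",rimfit([w],[.552,-.418,.08]))
print("twin t",rimfit([t],[.552,-.418,.08],False),"both",rimfit([w,t],[.552,-.418,.08]))
print("cup t",rimfit([t],[.64,.086,.16],False))
E
```

```text
twin w (array([ 0.5537, -0.4151,  0.0796]), np.float64(-212.3)) wz (array([ 0.5565, -0.4146,  0.0744]), np.float64(-214.4))
twin t (array([ 0.5521, -0.4188,  0.0783]), np.float64(-107.2)) both (array([ 0.5537, -0.4153,  0.0801]), np.float64(-157.7))
cup t (array([0.6441, 0.0896, 0.1567]), np.float64(-215.1))
```

>>> jog_arm(plan=[-0.04,0.02,0.0,0,0.085,-0.055,0.025,0.03,0,0.085,-0.055,0.025,0.03,0,0.085])

```text
time_s: 2.75
tcp_pos: [0.5507, -0.4097, 0.2707]
tcp_rot: [[-0.998, -0.066, -0.005], [-0.066, 0.998, 0.003], [0.004, 0.003, -1.0]]
force: [0.1, 0.1, -0.0]
width: 0.0848
grip_force: 0.0
```

```bash
python3 - <<'E'
from h import *
s=observe();print(s["tcp_pos"],yaw(s))
w1=np.load("pics/w1.npy",allow_pickle=True).item();w=snap("wrist","wrist2.png")
print("w2",rimfit([w],[.552,-.418,.08],False),"w1+w2",rimfit([w1,w],[.552,-.418,.08]))
print(togo(s,[.640,.03,.304],94.1))
E
```

```text
[ 0.55070118 -0.40974794  0.2706737 ] 93.79032417925595
w2 (array([ 0.5538, -0.4154,  0.073 ]), np.float64(-218.3)) w1+w2 (array([ 0.555 , -0.4152,  0.077 ]), np.float64(-216.4))
(array([-0.118 ,  0.433 , -0.0324]), -0.3)
```

>>> jog_arm(plan=[-0.015,0.055,-0.03,0,0.085,-0.03,0.11,-0.035,0,0.085,-0.045,0.165,-0.035,0,0.085,-0.06,0.22,-0.035,0,0.085,-0.075,0.275,-0.035,0,0.085,-0.087,0.33,-0.035,0,0.085,-0.095,0.385,-0.035,0,0.085,-0.1,0.43,-0.035,0,0.085,-0.1,0.44,-0.035,0,0.085,-0.1,0.44,-0.035,0,0.085])

```text
time_s: 4.05
tcp_pos: [0.622, 0.0347, 0.3104]
tcp_rot: [[-0.998, -0.066, 0.002], [-0.066, 0.998, 0.0], [-0.002, -0.0, -1.0]]
force: [-0.1, -1.3, 0.7]
width: 0.0851
grip_force: 0.0
```

```bash
python3 - <<'E'
from h import *
s=observe();print(s["tcp_pos"],yaw(s))
w=snap("wrist","wrist3.png");np.save("pics/w3.npy",w,allow_pickle=True)
sc=snap("scene")
print("w",rimfit([w],[.642,.088,.16],False),"z",rimfit([w],[.642,.088,.16]))
print(proj(w,[.642,.088,.16]))
print([(q["p"],np.array(q["position"])*[560,420]) for q in finder.spot_point("wrist","cup")])
E
```

```text
[0.62199133 0.03473725 0.31041887] 93.78391627900659
w (array([0.642 , 0.0895, 0.1612]), np.float64(-215.8)) z (array([0.6435, 0.0904, 0.1569]), np.float64(-217.8))
[357.24749089 251.73874939]
[(0.94, array([341.208, 214.62 ]))]
```

View pics/wrist3.png

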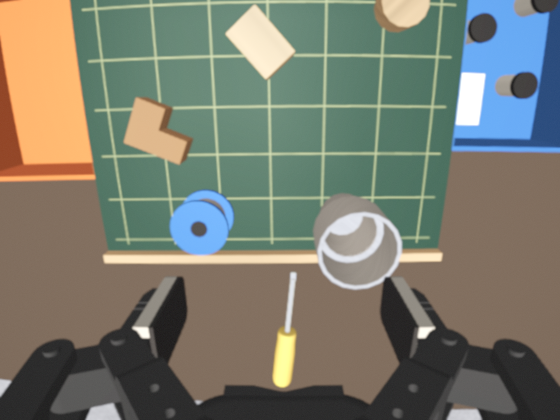

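The wrist picture shows the cup rim centred near (357,250), with the spool well to its left at (200,225).

>>> jog_arm(plan=[-0.024,0.0535,0.0,0,0.085,-0.024,0.0535,0.03,0,0.085,-0.024,0.0535,0.03,0,0.085])

```text
time_s: 4.58
tcp_pos: [0.6419, 0.0895, 0.276]
tcp_rot: [[-0.998, -0.065, -0.005], [-0.065, 0.998, -0.001], [0.005, -0.001, -1.0]]
force: [-0.5, -0.1, 0.1]
width: 0.085
grip_force: 0.0
```

```bash
python3 - <<'E'
from h import *
s=observe();print(s["tcp_pos"],yaw(s))
w3=np.load("pics/w3.npy",allow_pickle=True).item();w=snap("wrist","wrist4.png")
p=rimfit([w],[.642,.089,.16],False);print("w4",p,rimfit([w3,w],[.642,.089,.16]))
print(togo(s,[.6425,.0898,.2],94.1))
E
```

```text
[0.64191717 0.08948131 0.27598487] 93.73388703482121
w4 (array([0.6425, 0.0895, 0.1621]), np.float64(-217.1)) (array([0.6429, 0.0898, 0.1586]), np.float64(-216.9))
(array([-0.001 ,  0.0004,  0.076 ]), -0.4)
```

>>> jog_arm(plan=[-0.001,0,0.04,0,0.085,-0.001,0,0.07,0,0.085,-0.001,0,0.08,0,0.085,-0.001,0,0.081,0,0.085,-0.001,0,0.081,0,0.05,-0.001,0,0.081,0,0.05,-0.001,0,0.081,0,0.05,-0.001,0,0.081,0,0.05,-0.001,0,0.081,0,0.05,-0.001,0,0.081,0,0.05])

```text
time_s: 5.88
tcp_pos: [0.6444, 0.0904, 0.2005]
tcp_rot: [[-0.998, -0.066, 0.004], [-0.066, 0.998, 0.0], [-0.004, 0.0, -1.0]]
force: [0.2, -0.6, 6.0]
width: 0.0595
grip_force: 64.9
```

>>> jog_arm(plan=[0,0,-0.02,0,0.05,0,0,-0.06,0,0.05,0,0,-0.1,0,0.05,0,0,-0.1,0,0.05])

```text
time_s: 6.38
tcp_pos: [0.6443, 0.0905, 0.3037]
tcp_rot: [[-0.998, -0.066, 0.008], [-0.066, 0.998, 0.002], [-0.008, 0.002, -1.0]]
force: [0.6, 0.6, -1.5]
width: 0.0593
grip_force: 64.7
```

```bash
python3 - <<'E'
from h import *
s=observe();print(s["tcp_pos"],yaw(s),s["width"],s["grip_force"],s["force"])
w=snap("wrist","wrist5.png")
T=np.array(s["tcp_rot"]);p=np.array(s["tcp_pos"])
f=rimfit([w],[p[0],p[1],p[2]-.04]);print(f, "rim in tool",T.T@(f[0]-p))
# expected if rim centred, for heights
print(togo(s,[.554,-.4153,p[2]],yaw(s)))
E
```

```text
[0.64434247 0.09050302 0.30372263] 93.78654815973792 0.05931061572850465 64.68624819070101 [ 0.55640055  0.64023224 -1.46765944]
(array([0.643 , 0.0902, 0.2625]), np.float64(-223.7)) rim in tool [ 0.00167584 -0.00028026  0.04121058]
(array([ 0.1235, -0.4987, -0.0018]), 0.0)
```

View pics/wrist5.png

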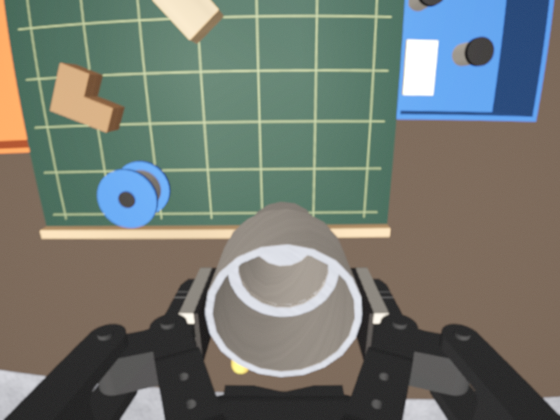

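The cup is held squarely, its rim centred at about (284,310) between the pads.

>>> jog_arm(plan=[0.008,-0.04,0,0,0.05,0.02,-0.09,0,0,0.05,0.034,-0.145,0,0,0.05,0.048,-0.2,0,0,0.05,0.062,-0.255,0,0,0.05,0.076,-0.31,0,0,0.05,0.09,-0.365,0,0,0.05,0.102,-0.42,0,0,0.05,0.113,-0.465,0,0,0.05,0.122,-0.498,0,0,0.05,0.122,-0.498,0,0,0.05,0.122,-0.498,0,0,0.05])

```text
time_s: 7.92
tcp_pos: [0.5547, -0.414, 0.2968]
tcp_rot: [[-0.998, -0.066, -0.001], [-0.066, 0.998, 0.001], [0.001, 0.001, -1.0]]
force: [-0.1, 1.1, -0.5]
width: 0.0588
grip_force: 64.8
```

```bash
python3 - <<'E'
from h import *
s=observe();print(s["tcp_pos"],yaw(s),s["width"],s["grip_force"],s["force"])
w=snap("wrist","wrist6.png")
T=np.array(s["tcp_rot"]);print(T.round(4));p=np.array(s["tcp_pos"])
f=rimfit([w],[p[0],p[1],p[2]-.04]);rel=T.T@(f[0]-p);print(f, "rim in tool",rel)
foot=p+T@(rel+[0,0,.08]);print("foot",foot)
t=snap("top");print("top rim",rimfit([t],[*f[0][:2],f[0][2]],False))
print(togo(s,p+np.array([.5542,-.4153,foot[2]])-foot,94))
E
```

```text
[ 0.55466695 -0.41399533  0.29678551] 93.78588332544564 0.058793720906963644 64.78905256837606 [-0.08439212  1.10588423 -0.50529139]
[[-0.9978 -0.066  -0.0015]
 [-0.066   0.9978  0.0013]
 [ 0.0014  0.0014 -1.    ]]
(array([ 0.5531, -0.4142,  0.2552]), np.float64(-230.2)) rim in tool [ 0.00151866 -0.00015797  0.0415875 ]
foot [ 0.55298066 -0.4140976   0.17520015]
top rim (array([ 0.5706, -0.3711,  0.1809]), np.float64(-201.3))
(array([-0.0011, -0.0013, -0.    ]), -0.2)
```

>>> jog_arm(plan=[-0.001,-0.0013,0.04,0,0.05,-0.001,-0.0013,0.075,0,0.05,-0.001,-0.0013,0.09,0,0.05,-0.001,-0.0013,0.1,0,0.05,-0.001,-0.0013,0.11,0,0.05,-0.001,-0.0013,0.115,0,0.05,-0.001,-0.0013,0.115,0,0.05])

```text
time_s: 8.9
tcp_pos: [0.5558, -0.4158, 0.183]
tcp_rot: [[-0.998, -0.066, -0.0], [-0.066, 0.998, -0.0], [0.0, -0.0, -1.0]]
force: [0.8, -0.1, -1.0]
width: 0.0586
grip_force: 64.8
```

```bash
python3 - <<'E'
from h import *
s=observe();print(s["tcp_pos"],s["force"],s["ft_torque"])
sc=snap("scene","scene1.png");u=proj(sc,[.554,-.415,.08]).astype(int);print(u)
a=sc["image"][max(0,u[1]-60):u[1]+60,max(0,u[0]-80):u[0]+80]
cv2.imwrite("pics/scene1c.png",cv2.resize(a[:,:,::-1],None,fx=5,fy=5,interpolation=cv2.INTER_CUBIC))
E
```

```text
[ 0.55575599 -0.41575419  0.18296294] [ 0.80749859 -0.07229179 -0.95674973] [-0.01554764  0.02610798  0.03436979]
[185 143]
```

View pics/scene1c.png

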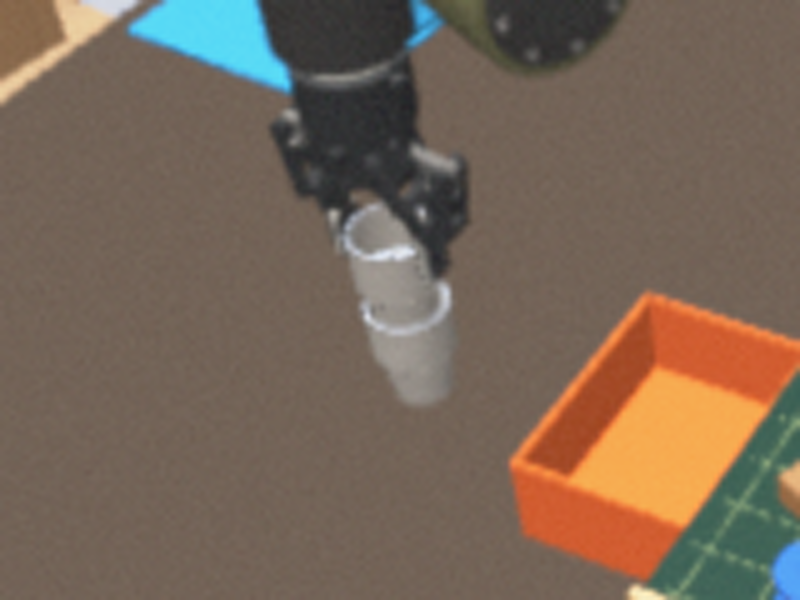

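The held cup's foot is inside the twin's mouth (rim at about (405,305) in the crop) and there is no contact force, so I continue down.

>>> jog_arm(plan=[0,0,0.005,0,0.05,0,0,0.01,0,0.05,0,0,0.014,0,0.05,0,0,0.017,0,0.05,0,0,0.019,0,0.05,0,0,0.019,0,0.05])

```text
time_s: 9.7
tcp_pos: [0.5557, -0.4157, 0.1638]
tcp_rot: [[-0.998, -0.066, -0.0], [-0.066, 0.998, 0.0], [0.0, 0.0, -1.0]]
force: [0.6, -0.5, -1.1]
width: 0.0592
grip_force: 64.8
```

>>> jog_arm(plan=[0,0,0.001,0,0.05,0,0,0.002,0,0.05,0,0,0.002,0,0.05])

```text
time_s: 10.07
tcp_pos: [0.556, -0.416, 0.163]
tcp_rot: [[-0.998, -0.066, 0.001], [-0.066, 0.998, -0.001], [-0.001, -0.001, -1.0]]
force: [0.2, 0.4, 4.6]
width: 0.0594
grip_force: 65.3
```

>>> jog_arm(plan=[0,0,0.0005,0,0.05,0,0,0.001,0,0.05,0,0,0.001,0,0.05])

```text
time_s: 10.45
tcp_pos: [0.5561, -0.4163, 0.1628]
tcp_rot: [[-0.998, -0.066, 0.002], [-0.066, 0.998, -0.002], [-0.002, -0.002, -1.0]]
force: [-1.0, 0.2, 6.9]
width: 0.0593
grip_force: 65.5
```

>>> jog_arm(plan=[0,0,-0.001,0,0.05,0,0,-0.001,0,0.065,0,0,-0.001,0,0.075,0,0,-0.001,0,0.085,0,0,-0.001,0,0.085,0,0,-0.03,0,0.085,0,0,-0.08,0,0.085,0,0,-0.12,0,0.085,0,0,-0.12,0,0.085])

```text
time_s: 11.58
tcp_pos: [0.5564, -0.4164, 0.2861]
tcp_rot: [[-0.998, -0.066, 0.007], [-0.066, 0.998, -0.004], [-0.006, -0.005, -1.0]]
force: [-0.4, 0.4, 0.8]
width: 0.0849
grip_force: 0.0
```

```bash
python3 - <<'E'
from h import *
s=observe();print(s["tcp_pos"])
w=snap("wrist","wrist7.png")
print("inner rim",rimfit([w],[.554,-.415,.12],False),rimfit([w],[.554,-.415,.12]))
sc=snap("scene","scene2.png");u=proj(sc,[.554,-.415,.08]).astype(int)
a=sc["image"][max(0,u[1]-50):u[1]+50,max(0,u[0]-40):u[0]+40]
b=w["image"][100:400,140:440]
im=np.hstack([cv2.resize(a[:,:,::-1],(400,500),interpolation=cv2.INTER_CUBIC),cv2.resize(b[:,:,::-1],(400,400))[[min(i,399) for i in range(500)]]])
cv2.imwrite("pics/nest.png",im)
print([proj(sc,[.554,-.4153,z]) for z in(.08,.12)],u)
E
```

```text
[ 0.55639841 -0.41640845  0.2861337 ]
inner rim (array([ 0.553 , -0.4114,  0.1207]), np.float64(-220.5)) (array([ 0.554 , -0.4112,  0.1174]), np.float64(-221.8))
[array([185.1375277 , 143.24225928]), array([183.12724629, 134.28995153])] [185 143]
```

View pics/nest.png

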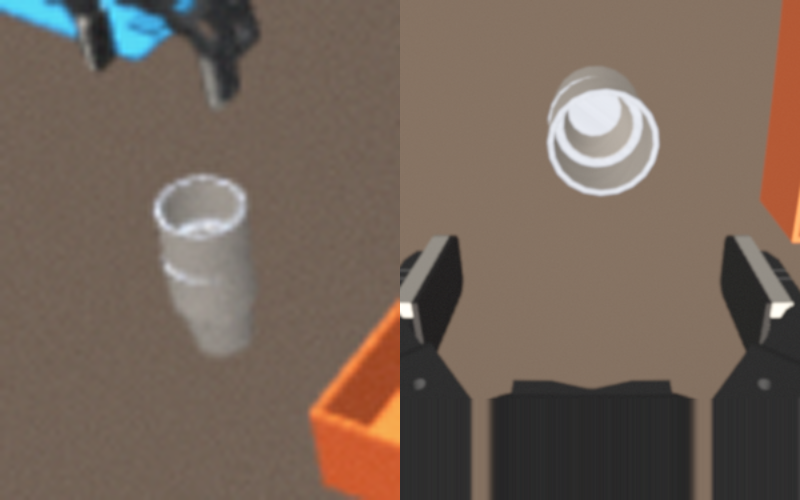

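>>> jog_arm(plan=[0.045,0.003,0,0,0.085,0.086,0.006,0.02,0,0.085,0.086,0.006,0.04,0,0.085,0.086,0.006,0.04,0,0.085,0.086,0.006,0.04,0,0.085])

```text
time_s: 12.3
tcp_pos: [0.4702, -0.4154, 0.2408]
tcp_rot: [[-0.998, -0.067, -0.001], [-0.067, 0.998, -0.0], [0.001, -0.0, -1.0]]
force: [-0.1, 0.1, -0.1]
width: 0.0853
grip_force: 0.0
```

```bash
cat > tilt.py <<'E'
from h import *
def tiltfit(cams,x0,r=.0285):
    G=[cv2.GaussianBlur(cv2.cvtColor(c["image"],cv2.COLOR_RGB2GRAY),(0,0),.8).astype(np.float32) for c in cams]
    a=np.linspace(0,2*np.pi,120,endpoint=False)
    def cost(p):
        v=0
        for c,g in zip(cams,G):
            q=np.array([proj(c,[p[0]+r*np.cos(t),p[1]+r*np.sin(t),p[2]+r*(p[3]*np.cos(t)+p[4]*np.sin(t))]) for t in a],np.float32)
            v-=cv2.remap(g,q[:,:1],q[:,1:],cv2.INTER_LINEAR).mean()
        return v/len(cams)
    S=np.vstack([x0]*6).astype(float)
    for i,d in enumerate([.002,.002,.002,.05,.05]): S[i+1,i]+=d
    o=minimize(cost,x0,method="Nelder-Mead",options=dict(initial_simplex=S,xatol=1e-4,fatol=.02,maxiter=600));return o.x.round(4),round(o.fun,1)
E
python3 - <<'E'
from tilt import *
s=observe();print(s["tcp_pos"])
w=snap("wrist","wrist8.png");t=snap("top")
p,_=rimfit([w],[.554,-.413,.12]);print(p)
print("wrist tilt",tiltfit([w],[*p,0,0]))
pt=rimfit([t],[.554,-.413,.12],False);print("top",pt)
print("both",tiltfit([w,t],[.554,-.413,.12,0,0]))
w1=np.load("pics/w1.npy",allow_pickle=True).item();print("control, twin before:",tiltfit([w1],[.554,-.415,.08,0,0]))
u=proj(w,[.554,-.413,.09]).astype(int);print(u)
a=w["image"][max(0,u[1]-75):u[1]+75,u[0]-75:u[0]+75]
u=proj(t,[.554,-.413,.09]).astype(int);b=t["image"][u[1]-38:u[1]+37,u[0]-25:u[0]+25]
cv2.imwrite("pics/nest2.png",np.hstack([cv2.resize(i[:,:,::-1],sz,interpolation=cv2.INTER_CUBIC) for i,sz in((a,(480,480*a.shape[0]//150)),(b,(320,480*a.shape[0]//150)))]))
E
```

```text
[ 0.47018853 -0.41539873  0.24077004]
[ 0.5542 -0.4117  0.1205]
wrist tilt (array([ 0.5545, -0.4114,  0.12  ,  0.0107, -0.0606]), np.float64(-222.0))
top (array([ 0.5587, -0.4048,  0.1023]), np.float64(-192.7))
both (array([ 0.554 , -0.4114,  0.1206,  0.0061, -0.0609]), np.float64(-207.2))
control, twin before: (array([ 0.555 , -0.4149,  0.0779, -0.0392, -0.0062]), np.float64(-217.8))
[279 323]
```

View pics/nest2.png

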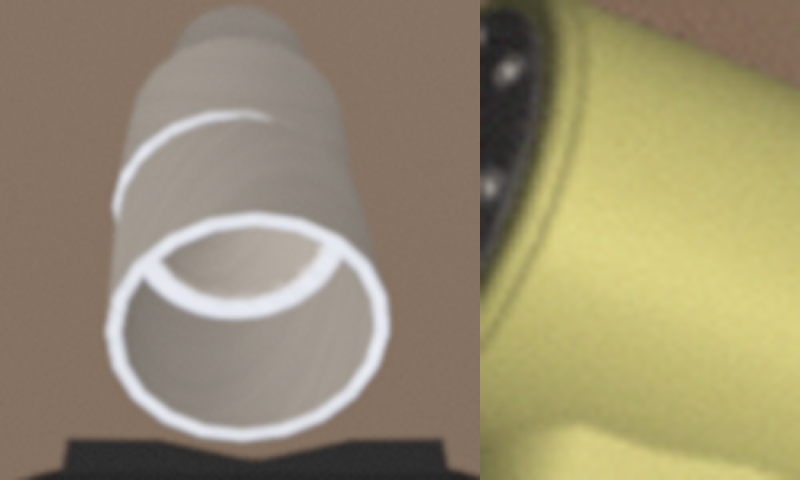

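The cup leans slightly toward +y: the lower rim shows only on the left, at about (120,190). I'll press it home on the rim with both fingertips, opened to 50 mm.

>>> jog_arm(plan=[0,0,0,0,0.05,-0.04,-0.003,0,0,0.05,-0.084,-0.0056,0,0,0.05,-0.084,-0.0056,0.02,0,0.05,-0.084,-0.0056,0.035,0,0.05,-0.084,-0.0056,0.035,0,0.05])

```text
time_s: 13.15
tcp_pos: [0.5526, -0.4153, 0.204]
tcp_rot: [[-0.998, -0.066, -0.003], [-0.066, 0.998, 0.001], [0.003, 0.002, -1.0]]
force: [-0.3, -0.0, 0.1]
width: 0.0498
grip_force: 0.0
```

>>> jog_arm(plan=[-0.001,0,0.004,0,0.05,-0.001,0,0.008,0,0.05,-0.001,0,0.01,0,0.05,-0.001,0,0.012,0,0.05,-0.001,0,0.012,0,0.05])

```text
time_s: 13.78
tcp_pos: [0.5547, -0.4153, 0.1937]
tcp_rot: [[-0.998, -0.066, -0.0], [-0.066, 0.998, 0.0], [0.0, 0.0, -1.0]]
force: [0.2, -0.5, 0.5]
width: 0.0499
grip_force: 0.0
```

>>> jog_arm(plan=[0,0,0.002,0,0.05,0,0,0.004,0,0.05,0,0,0.005,0,0.05,0,0,0.005,0,0.05])

```text
time_s: 14.28
tcp_pos: [0.5548, -0.4153, 0.1898]
tcp_rot: [[-0.998, -0.066, 0.001], [-0.066, 0.998, -0.0], [-0.001, -0.0, -1.0]]
force: [-1.5, 0.9, 4.9]
width: 0.0502
grip_force: 2.6
```

>>> jog_arm(plan=[0,0,0.002,0,0.05,0,0,0.004,0,0.05,0,0,0.005,0,0.05,0,0,0.005,0,0.05])

```text
time_s: 14.78
tcp_pos: [0.5557, -0.4157, 0.1897]
tcp_rot: [[-0.998, -0.067, 0.006], [-0.067, 0.998, -0.004], [-0.005, -0.004, -1.0]]
force: [-2.6, 6.7, 19.2]
width: 0.0501
grip_force: 9.6
```

>>> jog_arm(plan=[0,0,-0.01,0,0.05,0,0,-0.05,0,0.05,0.04,0.003,-0.06,0,0.05,0.084,0.006,-0.06,0,0.05,0.084,0.006,-0.06,0,0.05])

```text
time_s: 15.4
tcp_pos: [0.4684, -0.4152, 0.2441]
tcp_rot: [[-0.998, -0.064, 0.0], [-0.064, 0.998, 0.0], [-0.0, 0.0, -1.0]]
force: [0.2, 0.7, 0.6]
width: 0.0499
grip_force: 0.0
```

```bash
python3 - <<'E'
from tilt import *
s=observe();print(s["tcp_pos"])
w=snap("wrist","wrist9.png")
p,_=rimfit([w],[.554,-.413,.12]);print(p)
print("wrist tilt",tiltfit([w],[*p,0,0]))
# compare brightness along predicted lower rim visible arc / left-right symmetry
u=proj(w,[.554,-.413,.09]).astype(int)
a=w["image"][max(0,u[1]-75):u[1]+75,u[0]-75:u[0]+75]
cv2.imwrite("pics/nest3.png",cv2.resize(a[:,:,::-1],None,fx=4,fy=4,interpolation=cv2.INTER_CUBIC))
E
```

```text
[ 0.46840298 -0.41515822  0.2441101 ]
[ 0.5555 -0.4145  0.118 ]
wrist tilt (array([ 0.5556, -0.4145,  0.1178,  0.0035, -0.0008]), np.float64(-221.1))
```

View pics/nest3.png

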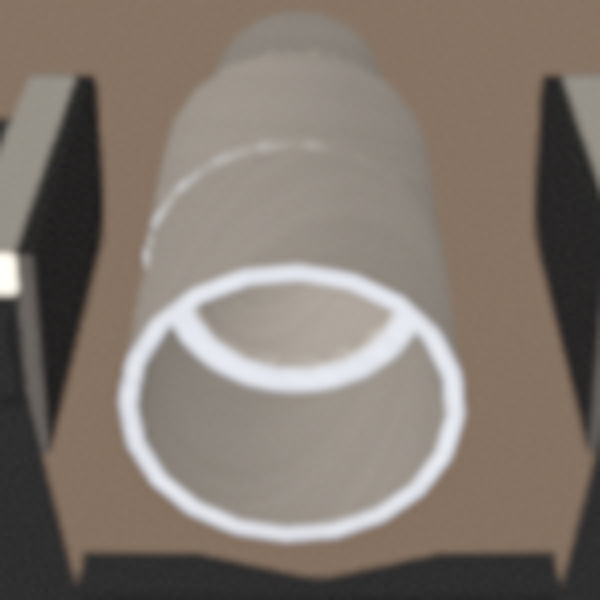

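The cup is now level and home: fitted tilt is about 0, rim height 0.118, with only a thin concentric sliver of the lower rim showing at about (200,170). Now for the offcuts.

>>> jog_arm(plan=[0,0.01,-0.05,0,0.03,-0.015,0.06,-0.06,10,0.03,-0.03,0.115,-0.06,20,0.03,-0.045,0.17,-0.06,30,0.03,-0.06,0.225,-0.06,40,0.03,-0.075,0.28,-0.06,50,0.03,-0.09,0.335,-0.06,60,0.03,-0.105,0.39,-0.06,70,0.03,-0.12,0.44,-0.06,80,0.03,-0.127,0.475,-0.06,89.6,0.03,-0.127,0.475,-0.06,89.6,0.03,-0.127,0.475,-0.06,89.6,0.03])

```text
time_s: 16.95
tcp_pos: [0.5863, -0.123, 0.2858]
tcp_rot: [[-0.237, 0.972, -0.002], [0.968, 0.236, 0.087], [0.085, 0.019, -0.996]]
force: [0.1, 0.5, -0.3]
width: 0.03
grip_force: 0.0
```

```bash
cat >> h.py <<'E'
C0=np.array([.5491,.0152]);PS=np.arctan2(.0717,.9974);RX=np.array([np.cos(PS),np.sin(PS)]);RY=np.array([-RX[1],RX[0]])
def toR(p): d=np.array(p[:2])-C0; return np.array([d@RX,d@RY]).round(4)
def toW(x,y,z): return np.array([*(C0+x*RX+y*RY),z])
def colour(c,lo,hi,zt,amin=60):
    h=cv2.cvtColor(c["image"],cv2.COLOR_RGB2HSV);m=cv2.inRange(h,lo,hi);n,l,st,ce=cv2.connectedComponentsWithStats(m)
    return [(st[i,4],ce[i].round(1),toR(atz(c,*ce[i],zt))) for i in range(1,n) if st[i,4]>amin]
E
python3 - <<'E'
from h import *
s=observe();print(s["tcp_pos"],yaw(s),s["qpos"])
w=snap("wrist","wrist10.png");t=snap("top","top1.png")
for cn,c in(("wrist",w),("top",t)):
  for n in("notched_offcut","block_offcut","dowel_offcut","spool"):
    z=.118 if n=="spool" else .092
    print(cn,n,[(round(q["p"],2),(np.array(q["position"])*[560,420]).round(),toR(atz(c,*(np.array(q["position"])*[560,420]),z))) for q in finder.search_frame(cn,n)[:2]])
print(togo(s,toW(.02,-.03,.2),94.1-90))
E
```

```text
[ 0.58629817 -0.12302112  0.28581057] 13.658432400872819 [ 0.08415988  0.0518476   0.09323145 -0.08726336 -1.60647633 -2.98992364]
wrist notched_offcut [(0.85, array([283., 158.]), array([ 0.0222, -0.0897]))]
wrist block_offcut [(0.78, array([211.,  26.]), array([-0.0456, -0.003 ]))]
wrist dowel_offcut []
wrist spool [(0.7, array([390., 129.]), array([ 0.0921, -0.0545]))]
top notched_offcut []
top block_offcut [(0.66, array([168., 299.]), array([-0.0767,  0.2499]))]
top dowel_offcut []
top spool []
(array([0.1025, 0.0096, 0.0951]), 9.6)
```

View pics/wrist10.png

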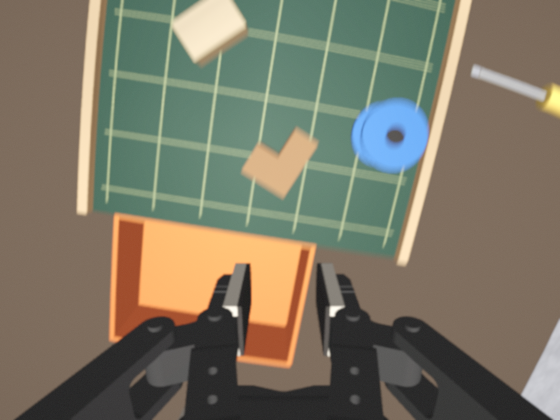

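The wrist joint reached its range that way (the view shows the notched offcut at (283,158), block (208,28) and spool (390,130)). I'll turn the other way; a half turn is equivalent for the rake.

>>> jog_arm(plan=[0,0,0,-10,0.03,0,0,0,-20,0.03,0,0,0,-30,0.03,0,0,0,-40,0.03,0,0,0,-50,0.03,0,0,0,-60,0.03,0,0,0,-70,0.03,0,0,0,-80,0.03,0,0,0,-90,0.03,0,0,0,-100,0.03,0,0,0,-110,0.03,0,0,0,-120,0.03])

```text
time_s: 18.95
tcp_pos: [0.5857, -0.122, 0.2871]
tcp_rot: [[-0.718, -0.696, -0.0], [-0.694, 0.715, 0.088], [-0.061, 0.063, -0.996]]
force: [-0.9, -0.6, -0.2]
width: 0.0301
grip_force: 0.0
```

```bash
python3 - <<'E'
from h import *
s=observe();print(s["tcp_pos"],yaw(s),s["qpos"]);print(np.array(s["tcp_rot"]).round(3))
print(togo(s,toW(.0,0.05,.304),184.1))
E
```

```text
[ 0.58573618 -0.12204261  0.28713646] 134.2538346652558 [ 0.08582065  0.04863007  0.09236978 -0.08750662 -1.60686868 -0.88966292]
[[-0.718 -0.696 -0.   ]
 [-0.694  0.715  0.088]
 [-0.061  0.063 -0.996]]
(array([-0.102 ,  0.1628, -0.0004]), -49.8)
```

>>> jog_arm(plan=[-0.02,0.03,0,-10,0.03,-0.04,0.06,0,-20,0.03,-0.06,0.09,0,-30,0.03,-0.08,0.12,0,-40,0.03,-0.1,0.16,0,-49.8,0.03,-0.1,0.16,0,-49.8,0.03,-0.1,0.16,0,-49.8,0.03])

```text
time_s: 19.82
tcp_pos: [0.5471, 0.0618, 0.3034]
tcp_rot: [[0.062, -0.998, 0.0], [-0.994, -0.062, 0.088], [-0.087, -0.005, -0.996]]
force: [0.0, -0.4, 0.1]
width: 0.0302
grip_force: 0.0
```

```bash
cat >> h.py <<'E'
def tipgo(s,x,y,z,ydeg=184.1):
    "shift bringing the fingertips' middle to riser (x,y), height z"
    T=np.array(s["tcp_rot"]); return togo(s,toW(x,y,z)-T[:,2]*.073,ydeg)
E
python3 - <<'E'
from h import *
s=observe();print(s["tcp_pos"],yaw(s),s["qpos"].__getitem__(5));print(np.array(s["tcp_rot"]).round(3))
w=snap("wrist","wrist11.png")
for n in("notched_offcut","block_offcut","dowel_offcut"):
    print(n,[(round(q["p"],2),(np.array(q["position"])*[560,420]).round(),toR(atz(w,*(np.array(q["position"])*[560,420]),.092))) for q in finder.spot_point("wrist",n)[:2]])
for y,z in((-.03,.13),(-.03,.087),(-.18,.087)): print(tipgo(s,.02,y,z))
E
```

```text
[0.54713547 0.06179028 0.30337934] -176.4367361285848 -0.37604837318958767
[[ 0.062 -0.998  0.   ]
 [-0.994 -0.062  0.088]
 [-0.087 -0.005 -0.996]]
notched_offcut []
block_offcut [(0.67, array([346., 116.]), array([-0.0465, -0.0017]))]
dowel_offcut [(0.92, array([369., 236.]), array([-0.0733,  0.1037]))]
(array([ 0.0913, -0.0184,  0.0931]), -360.5)
(array([ 0.0951, -0.0182,  0.136 ]), -360.5)
(array([ 0.2445, -0.0196,  0.1229]), -360.5)
```

>>> jog_arm(plan=[0.045,-0.009,0.045,0,0.03,0.0913,-0.0184,0.08,0,0.03,0.0913,-0.0184,0.0931,0,0.03,0.094,-0.0184,0.115,0,0.03,0.095,-0.0184,0.136,0,0.03,0.095,-0.0184,0.136,0,0.03])

```text
time_s: 20.78
tcp_pos: [0.5708, -0.0198, 0.1581]
tcp_rot: [[0.062, -0.998, -0.003], [-0.994, -0.062, 0.087], [-0.087, -0.002, -0.996]]
force: [-1.0, 0.3, 0.7]
width: 0.0299
grip_force: 0.0
```

```bash
python3 - <<'E'
from h import *
s=observe();print(s["tcp_pos"],s["force"])
for y,z in((-.03,.087),(-.18,.087)): print(tipgo(s,.02,y,z))
E
```

```text
[ 0.57081176 -0.01982514  0.15814533] [-0.99503205  0.28649789  0.68875086]
(array([-0.0003, -0.0006, -0.0016]), -360.6)
(array([ 0.1492, -0.0021, -0.0146]), -360.6)
```

>>> jog_arm(plan=[0.0125,0,-0.002,0,0.03,0.025,0,-0.0035,0,0.03,0.0375,0,-0.0047,0,0.03,0.05,0,-0.006,0,0.03,0.0625,-0.001,-0.007,0,0.03,0.075,-0.001,-0.008,0,0.03,0.0875,-0.001,-0.0092,0,0.03,0.1,-0.001,-0.0103,0,0.03,0.115,-0.002,-0.0116,0,0.03,0.13,-0.002,-0.013,0,0.03,0.145,-0.002,-0.0143,0,0.03,0.155,-0.002,-0.0152,0,0.03])

```text
time_s: 22.28
tcp_pos: [0.5831, -0.1762, 0.161]
tcp_rot: [[0.062, -0.998, -0.0], [-0.994, -0.062, 0.088], [-0.087, -0.005, -0.996]]
force: [0.2, -0.7, -0.2]
width: 0.0303
grip_force: 0.0
```

```bash
python3 - <<'E'
from h import *
s=observe();print(s["tcp_pos"],s["force"])
w=snap("wrist","wrist12.png");sc=snap("scene","scene3.png")
for cn,c in(("wrist",w),("scene",sc)):
  print(cn,[(round(q["p"],2),(np.array(q["position"])*[560,420]).round(),toR(atz(c,*(np.array(q["position"])*[560,420]),.02))) for q in finder.search_frame(cn,"notched_offcut")[:2]])
print(togo(s,np.array(s["tcp_pos"])+[0,0,.05],184.1))
E
```

```text
[ 0.58311756 -0.17620522  0.16098026] [ 0.23686012 -0.70101426 -0.17739112]
wrist [(0.93, array([293., 147.]), array([ 0.0151, -0.2334]))]
scene [(0.32, array([185., 139.]), array([-0.0965, -0.4917]))]
(array([-0.0044, -0.0002, -0.0498]), -360.6)
```

>>> jog_arm(plan=[-0.0044,0,-0.05,0,0.03,-0.0044,0,-0.05,0,0.03])

```text
time_s: 22.72
tcp_pos: [0.5845, -0.1752, 0.2167]
tcp_rot: [[0.064, -0.998, 0.008], [-0.994, -0.063, 0.086], [-0.085, -0.013, -0.996]]
force: [-0.6, 0.3, 0.9]
width: 0.03
grip_force: 0.0
```

```bash
python3 - <<'E'
from h import *
s=observe();print(s["tcp_pos"],s["force"])
for y,z in((.055,.135),(.055,.087)): print(tipgo(s,-.046,y,z))
w=snap("wrist","wrist13.png")
for q in finder.search_frame("wrist","notched_offcut")[:2]: print(q["p"],toR(atz(w,*(np.array(q["position"])*[560,420]),.018)))
E
```

```text
[ 0.58449923 -0.17519666  0.2166651 ] [-0.60372595  0.27152004  0.88333537]
(array([-0.2391,  0.0709,  0.0284]), -360.5)
(array([-0.235 ,  0.0715,  0.0762]), -360.5)
0.95 [ 0.0152 -0.2333]
```

>>> jog_arm(plan=[-0.055,0.017,0,0,0.03,-0.11,0.033,0,0,0.03,-0.165,0.05,0.005,0,0.03,-0.215,0.065,0.015,0,0.03,-0.239,0.071,0.028,0,0.03,-0.237,0.071,0.055,0,0.03,-0.235,0.071,0.076,0,0.03,-0.235,0.071,0.076,0,0.03])

```text
time_s: 23.82
tcp_pos: [0.4966, 0.061, 0.1542]
tcp_rot: [[0.063, -0.998, -0.002], [-0.994, -0.063, 0.087], [-0.087, -0.003, -0.996]]
force: [0.1, -0.4, -0.1]
width: 0.0299
grip_force: 0.0
```

```bash
python3 - <<'E'
from h import *
s=observe();print(s["tcp_pos"],s["force"])
for y,z in((.055,.087),(-.065,.087),(-.185,.088)): print(tipgo(s,-.046,y,z))
E
```

```text
[0.49664438 0.06096677 0.15420909] [ 0.09207158 -0.43064253 -0.06978069]
(array([ 0.0002, -0.0028, -0.0055]), -360.5)
(array([ 0.1198, -0.0038, -0.016 ]), -360.5)
(array([ 0.2392, -0.0049, -0.0274]), -360.5)
```

>>> jog_arm(plan=[0.0,-0.003,-0.005,0,0.03,0.02,-0.003,-0.007,0,0.03,0.035,-0.003,-0.0085,0,0.03,0.05,-0.003,-0.01,0,0.03,0.065,-0.003,-0.0112,0,0.03,0.08,-0.003,-0.0125,0,0.03,0.095,-0.004,-0.0138,0,0.03,0.11,-0.004,-0.0152,0,0.03,0.125,-0.004,-0.0165,0,0.03,0.14,-0.004,-0.018,0,0.03,0.155,-0.004,-0.0193,0,0.03,0.155,-0.004,-0.0193,0,0.03])

```text
time_s: 25.32
tcp_pos: [0.511, -0.0959, 0.1612]
tcp_rot: [[0.061, -0.998, -0.001], [-0.994, -0.061, 0.087], [-0.087, -0.005, -0.996]]
force: [-0.6, -0.2, 0.2]
width: 0.03
grip_force: 0.0
```

```bash
python3 - <<'E'
from h import *
s=observe();print(s["tcp_pos"],s["force"])
print(tipgo(s,-.046,-.187,.088))
w=snap("wrist","wrist14.png")
for q in finder.search_frame("wrist","block_offcut")[:2]: print(q["p"],toR(atz(w,*(np.array(q["position"])*[560,420]),.098)))
T=np.array(s["tcp_rot"]);print("tip",toR(np.array(s["tcp_pos"])+T[:,2]*.073))
E
```

```text
[ 0.5109534  -0.0959338   0.16124234] [-0.61005815 -0.22001577  0.16818063]
(array([ 0.085 , -0.0005, -0.0069]), -360.6)
0.98 [-0.0482 -0.1297]
tip [-0.0456 -0.1017]
```

Block is square ahead of the rake. I'll push on over the edge and then raise.

>>> jog_arm(plan=[0.012,0,-0.001,0,0.03,0.024,0,-0.002,0,0.03,0.036,0,-0.003,0,0.03,0.048,0,-0.004,0,0.03,0.06,0,-0.005,0,0.03,0.072,0,-0.006,0,0.03,0.085,0,-0.007,0,0.03,0.092,0,-0.0075,0,0.03,0.092,0,-0.0075,0,0.03,0.088,0,-0.05,0,0.03,0.088,0,-0.057,0,0.03])

```text
time_s: 26.8
tcp_pos: [0.5176, -0.1874, 0.2142]
tcp_rot: [[0.063, -0.998, 0.005], [-0.994, -0.063, 0.086], [-0.086, -0.01, -0.996]]
force: [0.6, -0.1, 0.5]
width: 0.0298
grip_force: 0.0
```

```bash
python3 - <<'E'
from h import *
s=observe();print(s["tcp_pos"],s["force"])
for y,z in((.15,.135),(.15,.087)): print(tipgo(s,-.0735,y,z))
w=snap("wrist","wrist15.png")
for n in("block_offcut","notched_offcut"):
  for q in finder.search_frame("wrist",n)[:2]: print(n,q["p"],toR(atz(w,*(np.array(q["position"])*[560,420]),.02)))
E
```

```text
[ 0.51759536 -0.18739032  0.2141928 ] [ 0.64022183 -0.11892679  0.53516053]
(array([-0.3415,  0.0315,  0.0355]), -360.5)
(array([-0.3374,  0.032 ,  0.0833]), -360.5)
block_offcut 0.79 [-0.0459 -0.2132]
notched_offcut 0.69 [ 0.0166 -0.2337]
```

>>> jog_arm(plan=[-0.055,0.005,0,0,0.03,-0.11,0.01,0,0,0.03,-0.165,0.015,0.005,0,0.03,-0.22,0.02,0.012,0,0.03,-0.275,0.026,0.02,0,0.03,-0.325,0.03,0.03,0,0.03,-0.341,0.0318,0.035,0,0.03,-0.339,0.0318,0.06,0,0.03,-0.337,0.0318,0.079,0,0.03,-0.337,0.0318,0.079,0,0.03])

```text
time_s: 28.2
tcp_pos: [0.463, 0.1518, 0.1589]
tcp_rot: [[0.061, -0.998, -0.004], [-0.994, -0.061, 0.085], [-0.085, -0.002, -0.996]]
force: [0.4, 0.2, 0.2]
width: 0.0302
grip_force: 0.0
```

```bash
python3 - <<'E'
from h import *
s=observe();print(s["tcp_pos"],s["force"])
for y,z in((.15,.087),(-.02,.087),(-.187,.088)): print(tipgo(s,-.0735,y,z))
w=snap("wrist","wrist16.png")
for q in finder.search_frame("wrist","dowel_offcut")[:2]: print(q["p"],toR(atz(w,*(np.array(q["position"])*[560,420]),.1)))
E
```

```text
[0.46296213 0.15175324 0.1588603 ] [0.44537074 0.2224475  0.20720334]
(array([-0.0015, -0.0024, -0.0007]), -360.6)
(array([ 0.1679, -0.0042, -0.0152]), -360.6)
(array([ 0.3342, -0.0059, -0.0305]), -360.6)
0.79 [-0.0732  0.1018]
```

>>> jog_arm(plan=[0.012,-0.0025,-0.002,0,0.03,0.024,-0.0025,-0.003,0,0.03,0.038,-0.0027,-0.004,0,0.03,0.053,-0.0028,-0.0053,0,0.03,0.068,-0.003,-0.0066,0,0.03,0.083,-0.0031,-0.008,0,0.03,0.098,-0.0033,-0.0092,0,0.03,0.113,-0.0035,-0.0105,0,0.03,0.128,-0.0037,-0.0118,0,0.03,0.143,-0.0039,-0.0131,0,0.03,0.158,-0.004,-0.0144,0,0.03,0.168,-0.0042,-0.0153,0,0.03])

```text
time_s: 29.8
tcp_pos: [0.4785, -0.0163, 0.1617]
tcp_rot: [[0.062, -0.998, -0.0], [-0.994, -0.062, 0.088], [-0.087, -0.005, -0.996]]
force: [-0.5, 2.2, 1.2]
width: 0.0299
grip_force: 1.2
```

```bash
python3 - <<'E'
from h import *
s=observe();print(s["tcp_pos"],s["force"])
for y,z in((-.187,.088),): print(tipgo(s,-.0735,y,z))
w=snap("wrist","wrist17.png")
for q in finder.search_frame("wrist","dowel_offcut")[:2]: print(q["p"],toR(atz(w,*(np.array(q["position"])*[560,420]),.1)))
T=np.array(s["tcp_rot"]);print("tip",toR(np.array(s["tcp_pos"])+T[:,2]*.073))
E
```

```text
[ 0.47847699 -0.01633654  0.16171424] [-0.51690516  2.20903715  1.23013123]
(array([ 0.1664, -0.0004, -0.0136]), -360.6)
0.71 [-0.0724 -0.0455]
tip [-0.0723 -0.02  ]
```

>>> jog_arm(plan=[0.015,0,-0.0012,0,0.03,0.03,0,-0.0025,0,0.03,0.045,0,-0.0037,0,0.03,0.06,0,-0.005,0,0.03,0.075,0,-0.0062,0,0.03,0.09,0,-0.0074,0,0.03,0.105,0,-0.0087,0,0.03,0.12,0,-0.0098,0,0.03,0.135,0,-0.011,0,0.03,0.15,0,-0.0123,0,0.03,0.165,0,-0.0136,0,0.03,0.175,0,-0.0145,0,0.03])

```text
time_s: 31.4
tcp_pos: [0.4893, -0.1916, 0.1607]
tcp_rot: [[0.062, -0.998, -0.0], [-0.994, -0.062, 0.088], [-0.087, -0.005, -0.996]]
force: [-0.2, 0.3, 0.1]
width: 0.0305
grip_force: 0.0
```

>>> jog_arm(plan=[0,0,0,0,0.03,-0.004,0,-0.05,0,0.03,-0.008,0,-0.1,0,0.03,-0.012,0,-0.14,0,0.03,-0.06,0,-0.14,0,0.03,-0.11,0,-0.14,0,0.03,-0.11,0,-0.14,0,0.03])

```text
time_s: 32.28
tcp_pos: [0.4824, -0.0908, 0.3108]
tcp_rot: [[0.067, -0.998, 0.001], [-0.994, -0.067, 0.088], [-0.088, -0.007, -0.996]]
force: [0.9, -0.7, -0.5]
width: 0.0299
grip_force: 0.0
```

```bash
python3 - <<'E'
from tilt import *
s=observe();print(s["tcp_pos"],s["force"])
C={n:snap(n,n+"9.png") for n in("wrist","scene","top")}
for n in("block_offcut","notched_offcut","dowel_offcut","spool","twin_cup","jar","screwdriver"):
  z={"spool":.1,"jar":.05,"twin_cup":.06}.get(n,.017)
  for cn,c in C.items():
    for q in finder.search_frame(cn,n)[:1]: p=atz(c,*(np.array(q["position"])*[560,420]),z);print(n,cn,round(q["p"],2),p.round(3)[:2],"riser",toR(p))
c=C["top"];print("cup rim top",rimfit([c],[.5545,-.4145,.12],False))
# wood-coloured pixels left on mat (top & wrist)
for cn in("top","wrist","scene"):
  c=C[cn];q=np.array([proj(c,toW(x,y,.08)) for x,y in((-.125,-.15),(.125,-.15),(.125,.155),(-.125,.155))],np.int32)
  m=np.zeros((420,560),np.uint8);cv2.fillConvexPoly(m,q,255);h=cv2.cvtColor(c["image"],cv2.COLOR_RGB2HSV)
  print(cn,"wood px on mat",cv2.countNonZero(cv2.inRange(h,(5,70,120),(28,255,255))&m))
E
```

```text
[ 0.48243426 -0.09075271  0.31078713] [ 0.85373664 -0.70780716 -0.48915064]
block_offcut wrist 0.78 [ 0.523 -0.201] riser [-0.0416 -0.2135]
block_offcut top 0.62 [ 0.52  -0.199] riser [-0.0446 -0.2117]
notched_offcut wrist 0.84 [ 0.576 -0.212] riser [ 0.0105 -0.2289]
notched_offcut top 0.73 [ 0.589 -0.218] riser [ 0.0236 -0.2353]
dowel_offcut wrist 0.89 [ 0.468 -0.202] riser [-0.0959 -0.2104]
dowel_offcut scene 0.53 [ 0.467 -0.201] riser [-0.0972 -0.2094]
dowel_offcut top 0.51 [ 0.586 -0.219] riser [ 0.02   -0.2362]
spool wrist 0.83 [ 0.655 -0.033] riser [ 0.1021 -0.0557]
spool scene 0.75 [ 0.643 -0.044] riser [ 0.0894 -0.0654]
spool top 0.83 [ 0.654 -0.032] riser [ 0.1016 -0.055 ]
twin_cup scene 0.48 [ 0.564 -0.396] riser [-0.0148 -0.4114]
twin_cup top 0.44 [ 0.548 -0.394] riser [-0.0304 -0.4077]
jar scene 0.95 [0.553 0.415] riser [0.0324 0.3988]
jar top 0.57 [0.544 0.406] riser [0.0226 0.3904]
screwdriver wrist 0.68 [0.812 0.05 ] riser [0.2652 0.0156]
screwdriver scene 0.53 [0.86  0.051] riser [0.3129 0.0137]
screwdriver top 0.6 [0.872 0.055] riser [0.3245 0.0164]
cup rim top (array([ 0.5526, -0.417 ,  0.1286]), np.float64(-191.2))
top wood px on mat 0
wrist wood px on mat 0
scene wood px on mat 50
```

```bash
python3 -c "
from workcell import close_job;print(close_job())"
```

```text
the job is handed in; nothing more can be done
None
```

The job is handed in at about 32 s: the cup is nested upright and home in its twin, all three offcuts are in the orange bin, and the spool, jar and screwdriver were left alone. On release the cup leaned slightly, so I pressed it level with the fingertips.

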